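Latch the dry case shut

ROBOT

A 6-joint arm with a two-finger parallel gripper is mounted at the origin on a cart in front of the work surface, level with it; the furniture and walls round the work are solid. World frame = base frame: x ahead of the robot, y to its left, z up, the work surface at z = 0. Lengths are in mm, angles in rad, forces in N, time in s.
With the tool pointing down it reaches from about 300 to 775 mm from the base axis. Payload 14.6 kg.
Tool frame: the origin (TCP) lies between the finger pads; the fingertips stand 19 mm ahead of it and the grasp point (between the pads) is the TCP; x points along the fingers, y is the direction in which the jaws open and shut, and the axes are right-handed (so a half turn about x gives the same grasp; the last joint's range is limited). The gripper opens to 94 mm and grips with 3 to 60 N. Pads are 16 mm wide; open, the fingers measure 119 mm over their backs; the gripper's body (75 mm by 177 mm) begins 78 mm behind the grasp point.
Start: joints at [-1.305, 0.3, 1.521, -0, 1.321, -0.067], TCP at [179.673, -519.815, 224.446] pointing down, gripper open.
Joint ranges: [-3.03, 3.03], [-0.79, 2.21], [0.23, 2.52], [-1.04, 4.18], [0, 3.07], [-2.55, 2.55]. Speed limits (rad/s): [2.22, 2.22, 2.57, 3.14, 3.14, 3.14].

INTERFACE

Orientations are given as [roll, pitch, yaw] about the fixed x, y, z axes, in that order (R = Rz(yaw) Ry(pitch) Rx(roll)).
In Python, from cell import manip gives the robot as it stands.
- The arm moves only by the tool jog_arm, never from a script. Its argument "series" is one flat list of numbers, 7 for each row, row after row: the turn, a rotation vector about the world's x, y, z in rad, then the shift along the world's x, y, z in m, then the opening, from -1 (shut) to 1 (fully open). A call has 1 to 20 rows; each row is the pose to reach, as a shift and turn from the pose commanded when the call began; what a row does not reach only later rows make up. A row lasts 1/8 s, in which the tool goes at most 62.5 mm and 10.7 degrees, less where a joint would pass 70% of its speed; a pose out of reach is approached as far as the arm can. A call with a gripper value outside its range is refused whole. The fingers move at their own pace and stop on an object; "squeeze" is the grip in N (left out, the last holds). Time passes only in rows, so rows that repeat a pose let the fingers close. It gives the time, the measured TCP pose, the force and the opening at its end, in the units of the state.
- manip.read_state(): the state, without advancing time (a new reading comes with each control period).
- manip.camera(name): name is "scene" or "top"; returns a dict with "color" (480x640x3 uint8, blue, green, red), "range_z" (480x640 float32, mm along the optical axis (not along the pixel's ray), 0 where there is no reading), "fx", "fy", "cx", "cy" (pixels), "pose" (4x4, takes a point from camera to world coordinates). Camera axes: x right, y down, z forward; pixel columns grow to the right and rows downward; lengths in mm; the calibration is good to about 2 mm. A picture is of the moment at which its call begins.
- manip.sign_off(): hands the job in, once; it reports no verdict.
The state is a dict: "clock": time; "joints": joint angles; "qd": joint speeds; "effort": joint torques, N m; "eef_pos": TCP position; "eef_rot": TCP orientation; "wrist_force": force on the tool from outside, world axes, zero at the start; "moment": the same for the moment, N m; "finger_gap": finger opening in mm.
Only numpy, scipy, OpenCV 4.12 (cv2) and the standard library are available. Lean on these libraries where they do the work, as an engineer would, in place of code of your own. Each camera call takes 0.05 s, during which the arm holds its last target.

TASK

The end cap of the small dry case on the desk stands ajar. Hook the loop of the draw latch under the lip of its keeper, then press the lever steadily down past centre until it lies quite flat, snapped under the spring catch at its end, and keeps the cap drawn in on its own. Press no harder than the lever needs, never bear down hard on it or on the cap, and leave the gauges and the screwdriver alone.

Things in the scene. Friction and masses are not known exactly. Their poses are not given: they have to be found in the camera images.
- dry_case: black plastic instrument case, fixed to the desk, 100 mm wide (x), 220 mm long (y), flat top 60 mm above the desk, a steel draw latch along the middle of the top. Origin on the desk under the middle of the width; it runs from y = -120 mm to +100 mm. y points from lever to keeper, z up. Seam between shell and end cap at y = +20 mm.
- case_cap (a joint): the end cap (the +y 80 mm of the case), slides along the case's +y; value = the gap at the seam in m, 0 = pressed right home, about 0.007 when nothing holds it. A springy seal (about 13 N per mm) pushes it open; the shut latch holds it near 0.0028.
- latch_lever (a joint): the lever, a steel plate 22 mm wide, 4 mm thick, reaching 71 mm from its pivot; rad: 0 = flat, pointing to the case's -y (stop), 1.57 = straight up, 2.3 = towards the keeper (stop). Friction holds it where it is left (a drag of about 3 N felt at the loop). With the loop hooked, pressing takes up to about 15 N; centre is at 0.2 rad.
- latch_pivot (a point): the lever's pivot axis (parallel to the case's x), 12 mm above the case's top, at y = -40 mm, x = 0 of the case. The loop's pin sits on the lever 14 mm from this axis, so swinging the lever also moves the loop along y.
- lever_end (a point): where to press: middle line of the lever's outer face (top when flat), 45 mm from the pivot axis and 4 mm off the line through it. From about 0.06 rad a spring catch (a round nose in a housing beyond the lever's end, 2 mm higher than the flat lever's top) bears on the lever's end; about 10 to 15 N sends it under the nose, which holds it flat. Flat, it is solid: stop by force.
- loop_bar (a point): middle of the loop's crossbar, a 4 mm steel wire 34 mm long, parallel to the case's x. The loop is a wire bow 34 mm wide that swings freely up and down about its pin on the lever, 94 mm from the bar. At the start the bar lies loose on top of the keeper.
- loop_tab (a point): middle of the loop's upright grip tab, a steel plate 12 mm wide (case's x), 4 mm thick (y), 28 mm tall, 16 mm beyond the crossbar (+y side), its middle 23 mm higher than the crossbar. Pinch its two narrow edges, fingers closing along the case's x.
- keeper (a point): where the crossbar's middle sits when hooked, 6 mm above the case's top; moves with the cap, axes as the case's. The keeper is a steel hook 22 mm wide: a wall whose +y face is 2 mm before this point; from its top a lip overhangs to 3 mm beyond this point (+y), underside 3.5 mm and top 6.5 mm above it. Open towards +y and at the sides.
- ring_gauge: steel ring 49 mm across, 15 mm high, a bystander; origin in the middle of its underside
- gauge_block_25: steel block 9 x 30 x 25 mm, a bystander; origin in the middle of its underside
- screwdriver: screwdriver with a yellow handle, 158 mm long, a bystander; origin at its middle, underside

How it is judged (in metres and radians):
On the way, in this order (a step that is already met when the one before it is completed fails the run):
1. the crossbar is hooked under the keeper's lip while the lever is still up (y of loop_bar in the frame of keeper between -0.003 and 0.0035 m and z of loop_bar in the frame of keeper below 0.003 m and value of joint latch_lever above 0.6 rad), for 0.2 s.
2. the lever is pressed flat, under its catch, with the loop hooked, and the cap is drawn in (y of loop_bar in the frame of keeper between -0.003 and 0.0035 m and z of loop_bar in the frame of keeper below 0.003 m and value of joint latch_lever below 0.03 rad and value of joint case_cap below 0.0035 m), for 0.2 s.
At the end, for the whole second after the job is handed in: The crossbar sits in the keeper under its lip, the lever lies flat within 0.03 rad (under its catch) and at rest, and the cap's gap is under 3.5 mm (all of step 2 and velocity of joint latch_lever between -0.05 and 0.05 rad/s); the robot touches nothing.
It fails at once if the gripper presses on the lever with more than 25 N (contact force between the fingers and latch_lever_c0 above 25 N).
It fails at once if the gripper presses on the case's end cap with more than 25 N (contact force between the fingers and case_cap above 25 N).
It fails at once if the ring gauge is disturbed by more than 20 mm (distance of ring_gauge from where it was at the start of the episode above 0.02 m).
It fails at once if the gauge block is disturbed by more than 20 mm (distance of gauge_block_25 from where it was at the start of the episode above 0.02 m).
It fails at once if the screwdriver is disturbed by more than 20 mm (distance of screwdriver from where it was at the start of the episode above 0.02 m).
It also fails if it takes over 56 s, if anything falls off the work surface, if the arm or the gripper's body presses on something with over 40 N, if the wrist force passes 120 N, or if a joint passes its speed limit or range.

## Working session

There is one attempt and no reset: what is moved stays moved. The work goes in short steps, Python scripts to look and compute and a tool call to move; the robot and the scene stay as the last step left them, time stands still between calls to the robot, and variables do not carry over. Pictures are saved under pics/ and viewed, and the job is handed in when it is done.

Besides the shell and the picture viewer there is one more tool, called as name(argument=value, ...), one argument or row to a line, values as JSON. jog_arm: Moves the arm, as the interface text tells. Its arguments: {"type":"object","properties":{"series":{"type":"array","items":{"type":"number"}},"squeeze":{"type":"number"}},"required":["series"]}

```bash
mkdir -p pics; ls; cat > look.py <<'E'
import numpy as np, cv2, sys, pickle
from cell import manip
def snap(n,tag):
    c=manip.camera(n); cv2.imwrite(f'pics/{tag}_{n}.png',c['color']); pickle.dump(c,open(f'{tag}_{n}.pkl','wb')); return c
def pts(c):
    v,u=np.mgrid[:480,:640]; z=c['range_z'].astype(float)
    P=np.stack([(u-c['cx'])/c['fx']*z,(v-c['cy'])/c['fy']*z,z,np.ones_like(z)],-1)@np.array(c['pose']).T
    P=P[...,:3]; P[z==0]=np.nan; return P
E
python3 - <<'E'
from look import *
print(manip.read_state())
for n in('scene','top'):
    c=snap(n,'a'); print(n,c['fx'],c['cx'],c['cy'],np.round(c['pose'],3).tolist())
E
```

```text
pics
{'clock': 0.0, 'joints': array([-1.30459257e+00,  3.00498430e-01,  1.52161276e+00, -4.80386122e-06,
        1.32074044e+00, -6.65728159e-02]), 'qd': array([ 0.00016794, -0.00070317,  0.00080812, -0.0009009 ,  0.00148582,
       -0.00110034]), 'effort': array([-2.93647263e-04, -5.31805909e+01, -3.52738488e+01,  7.08143204e-02,
        2.44514766e-02, -1.13361550e-04]), 'eef_pos': array([ 179.6083151 , -519.56755406,  223.85793922]), 'eef_rot': array([-1.63367334,  1.56953734,  1.84069708]), 'wrist_force': array([0.01298775, 0.56148839, 0.64484616]), 'moment': array([ 0.04472084, -0.03246164, -0.0146364 ]), 'finger_gap': 93.49078181237961}
scene 508.8512494153029 311.53457676554086 238.16618939771914 [[-0.69, -0.443, 0.572, -319.098], [-0.724, 0.411, -0.554, 868.998], [0.011, -0.796, -0.605, 967.132], [0.0, 0.0, 0.0, 1.0]]
top 534.9910165887685 310.5277770388244 245.74438384990367 [[-0.023, -0.988, 0.156, 331.208], [-1.0, 0.024, 0.002, 63.196], [-0.006, -0.156, -0.988, 1325.976], [0.0, 0.0, 0.0, 1.0]]
```

View pics/a_scene.png

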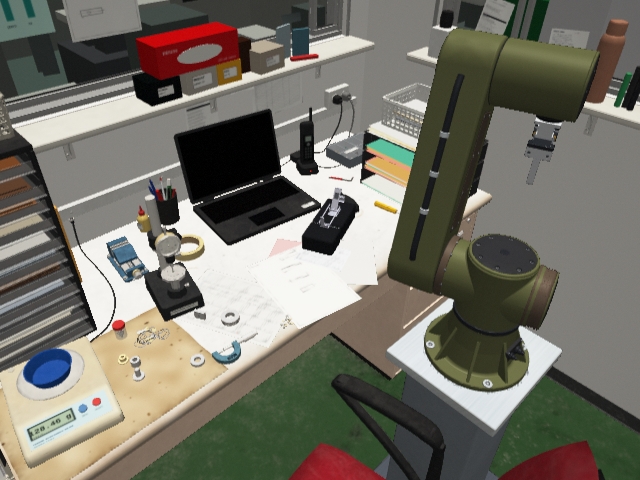

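View pics/a_top.png

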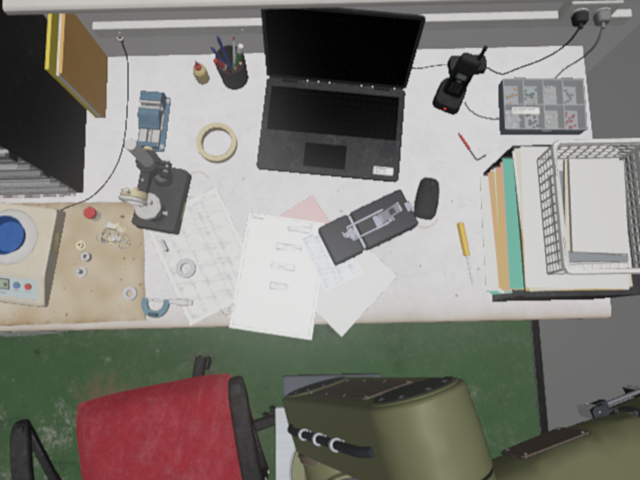

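```bash
python3 - <<'E'
from look import *
for n,(u0,u1,v0,v1) in {'scene':(290,370,175,265),'top':(305,445,175,275)}.items():
    c=pickle.load(open(f'a_{n}.pkl','rb')); im=c['color'][v0:v1,u0:u1]
    s=min(800//im.shape[1],600//im.shape[0]); cv2.imwrite(f'pics/az_{n}.png',cv2.resize(im,None,fx=s,fy=s,interpolation=cv2.INTER_CUBIC))
    P=pts(c)
    print(n,s)
    m=(P[...,2]>55)&(P[...,2]<64)&(c['color'].max(-1)<70)
    sub=np.zeros_like(m);sub[v0:v1,u0:u1]=1;m&=sub
    q=P[m]; r=cv2.minAreaRect(q[:,:2].astype(np.float32)); print(len(q),np.median(q[:,2]),r,cv2.boxPoints(r).tolist())
    w=P[...,2][v0:v1,u0:u1]; print('max z',np.nanmax(np.where(sub[v0:v1,u0:u1],w,0)))
E
```

```text
scene 6
887 57.99709985890968 ((571.7821655273438, -71.18104553222656), (97.65689849853516, 230.8403778076172), 24.563152313232422) [[479.392822265625, 13.496248245239258], [575.3521728515625, -196.45391845703125], [664.1715087890625, -155.85833740234375], [568.212158203125, 54.091827392578125]]
max z 133.4171308186843
top 5
27 57.42929447923916 ((593.248046875, -115.31387329101562), (93.14100646972656, 135.88900756835938), 25.298460006713867) [[522.1089477539062, -73.78678894042969], [580.1788940429688, -196.6432342529297], [664.3871459960938, -156.84095764160156], [606.3171997070312, -33.98451232910156]]
max z 134.39948045167057
```

```bash
ls pics
```

```text
a_scene.png
a_top.png
az_scene.png
az_top.png
```

View pics/az_scene.png

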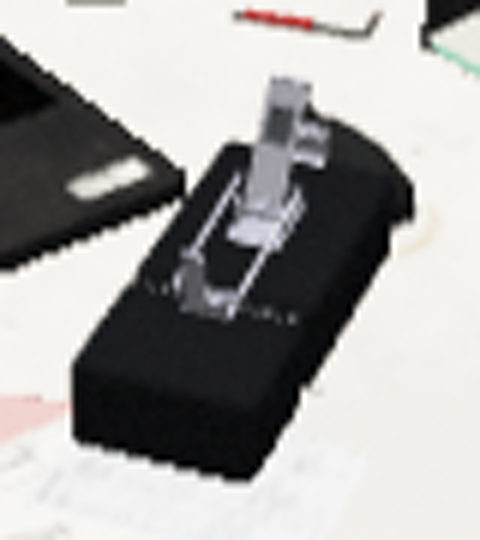

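View pics/az_top.png

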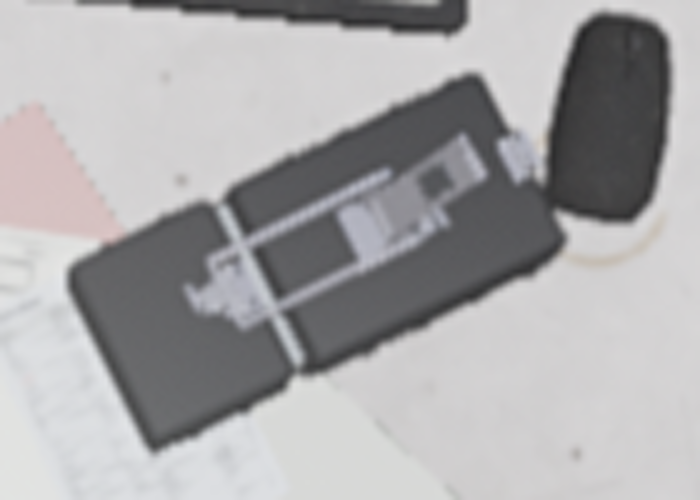

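```bash
python3 - <<'E'
from look import *
from scipy.spatial.transform import Rotation as R
s=manip.read_state(); print(R.from_euler('xyz',s['eef_rot']).as_matrix().round(3).tolist())
yaw=np.radians(24.8); Y=np.array([-np.sin(yaw),np.cos(yaw)]);X=np.array([np.cos(yaw),np.sin(yaw)])
for n,(u0,u1,v0,v1) in {'scene':(290,370,175,265),'top':(305,445,175,275)}.items():
    c=pickle.load(open(f'a_{n}.pkl','rb'));P=pts(c)[v0:v1,u0:u1].reshape(-1,3);col=c['color'][v0:v1,u0:u1].reshape(-1,3)
    d=P[(abs(P[:,2]-150)<500)]
    desk=P[(abs(P[:,2])<8)]; top=P[(P[:,2]>50)&(P[:,2]<63)&(col.max(-1)<(70 if n=='scene' else 110))]
    print(n,'desk',np.median(desk[:,2]),'top',np.median(top[:,2]),len(top))
    a=top[:,:2]@X;b=top[:,:2]@Y
    # minAreaRect excluding mouse
    r=cv2.minAreaRect(top[:,:2].astype(np.float32)); print(r)
    print('x extents',np.percentile(a,[.3,1,50,99,99.7]).round(1),'y',np.percentile(b,[.3,1,50,99,99.7]).round(1))
    hi=P[P[:,2]>66.]; 
    a=hi[:,:2]@X;b=hi[:,:2]@Y
    o=np.argsort(b); print(np.c_[a,b,hi[:,2]][o].round(0).astype(int).tolist()[:: (1 if n=='top' else 2)])
E
```

```text
[[-0.0, 0.327, -0.945], [0.001, -0.945, -0.327], [-1.0, -0.001, -0.0]]
scene desk -1.6374951328674001 top 57.38862208259843 1081
((572.498779296875, -73.39968872070312), (99.82749938964844, 234.99830627441406), 25.08427619934082)
x extents [439.9 440.4 477.7 537.2 538.2] y [-417.  -415.2 -279.  -193.8 -191. ]
[[493, -424, 73], [495, -421, 66], [489, -420, 76], [484, -418, 67], [491, -417, 74], [494, -415, 78], [489, -413, 73], [485, -410, 75], [498, -382, 126], [500, -379, 131], [484, -379, 131], [487, -378, 128], [487, -377, 132], [489, -377, 120], [496, -376, 126], [486, -376, 125], [499, -375, 126], [485, -374, 119], [488, -373, 126], [498, -372, 125], [494, -371, 122], [487, -371, 113], [481, -370, 130], [500, -370, 125], [483, -370, 115], [480, -369, 127], [489, -368, 110], [490, -368, 125], [493, -368, 117], [486, -368, 119], [483, -368, 120], [496, -367, 117], [482, -367, 109], [492, -366, 122], [498, -366, 113], [497, -365, 92], [491, -364, 109], [500, -364, 99], [481, -363, 108], [501, -363, 107], [497, -363, 104], [481, -362, 116], [487, -362, 111], [490, -361, 107], [486, 
[... 9851 characters left out ...]
-257, 67], [492, -256, 77], [490, -256, 74], [485, -256, 75], [495, -255, 77], [499, -254, 76], [493, -254, 79], [496, -253, 77], [491, -253, 79], [489, -253, 72], [494, -252, 75], [499, -252, 78], [497, -251, 78], [492, -251, 79], [495, -250, 79], [489, -249, 81], [492, -248, 82], [498, -248, 82], [490, -247, 81], [495, -247, 84], [494, -247, 78], [499, -247, 79], [488, -246, 80], [489, -243, 86], [488, -242, 104], [493, -242, 105], [498, -242, 108], [529, -241, 67], [491, -241, 108], [489, -240, 93], [496, -240, 110], [498, -240, 87], [492, -240, 90], [489, -240, 106], [494, -240, 109], [499, -239, 110], [492, -239, 106], [497, -239, 108], [450, -225, 68], [518, -214, 67], [459, -203, 67]]
```

jog_arm(
  series=[0,0,0.17,0.037,0.051,0,0,0,0,0.34,0.074,0.102,0,0,0,0,0.51,0.111,0.153,0,0,0,0,0.68,0.148,0.204,0,0,0,0,0.85,0.185,0.255,0,0,0,0,1.02,0.222,0.306,0,0,0,0,1.19,0.259,0.357,0,0,0,0,1.36,0.296,0.408,0,0,0,0,1.53,0.333,0.459,0,0,0,0,1.67,0.368,0.509,0,0,0,0,1.67,0.368,0.509,0,0,0,0,1.67,0.368,0.509,-0.03,0,0,0,1.67,0.368,0.509,-0.07,0,0,0,1.67,0.368,0.509,-0.07,0],
  squeeze=15,
)

```text
clock: 1.85
eef_pos: [546.1, -11.4, 152.3]
eef_rot: [-2.066, 1.566, 3.077]
wrist_force: [-0.2, 0.4, 1.8]
finger_gap: 47.0
```

```bash
python3 - <<'E'
from look import *
s=manip.read_state(); print(s)
for n,(u0,u1,v0,v1) in {'scene':(270,400,155,265),'top':(305,445,175,275)}.items():
    c=snap(n,'b');im=c['color'][v0:v1,u0:u1]
    cv2.imwrite(f'pics/bz_{n}.png',cv2.resize(im,None,fx=5,fy=5,interpolation=cv2.INTER_CUBIC))
E
```

```text
{'clock': 1.85, 'joints': array([-8.78897682e-02,  3.63967570e-01,  1.61133366e+00, -1.33349457e-04,
        1.17156508e+00, -5.18369127e-01]), 'qd': array([ 3.47311790e-03, -4.82036222e-02, -7.13426350e-02, -9.10120708e-07,
        4.65596809e-02, -2.69379764e-03]), 'effort': array([ 1.69196748e-01, -5.17586482e+01, -3.04460943e+01,  5.06715977e-02,
       -8.50620121e-01,  3.10089425e-03]), 'eef_pos': array([546.07691536, -11.40775594, 152.26091522]), 'eef_rot': array([-2.06592421,  1.56552125,  3.07699628]), 'wrist_force': array([-0.19712036,  0.37855297,  1.76635574]), 'moment': array([-0.02121116, -0.15513598,  0.06308378]), 'finger_gap': 46.98795242701606}
```

View pics/bz_scene.png

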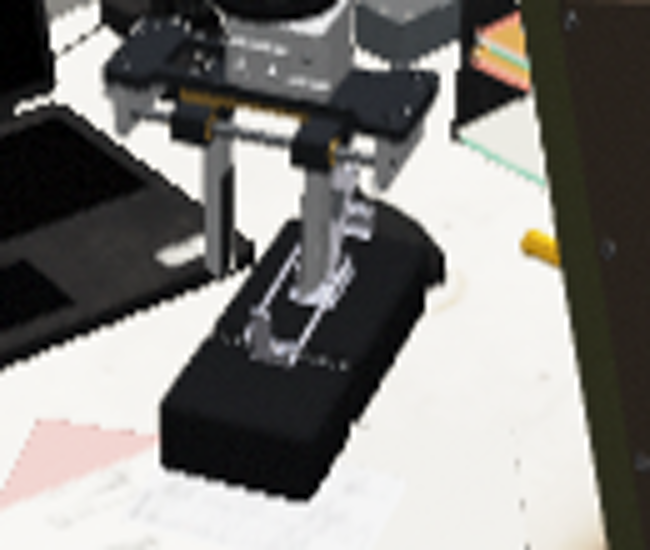

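View pics/bz_top.png

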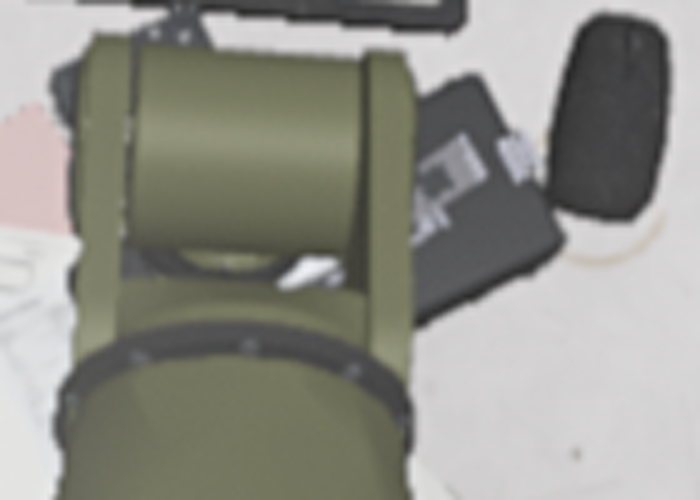

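```bash
python3 - <<'E'
from look import *
yaw=np.radians(24.8); Y=np.array([-np.sin(yaw),np.cos(yaw)]);X=np.array([np.cos(yaw),np.sin(yaw)])
s=manip.read_state();p=s['eef_pos'];print('tcp',p[:2]@X,p[:2]@Y,p[2])
c=pickle.load(open('b_scene.pkl','rb'));P=pts(c)[170:240,290:350].reshape(-1,3)
a=P[:,:2]@X;b=P[:,:2]@Y;z=P[:,2]
for lo,hi in((400,490),(495,580)):
    m=(z>133)&(z<170)&(a>lo)&(a<hi)&(abs(b+239)<25)
    m2=(z>120)&(a>lo)&(a<hi)&(abs(b+239)<25)
    print(m.sum(),np.percentile(a[m],[2,50,98]),np.percentile(b[m],[2,50,98]),z[m2].min())
E
```

```text
tcp 492.5922200800378 -240.12639863948962 155.6524429707383
53 [452.37931551 457.24571622 464.48528509] [-244.48049997 -230.09069027 -224.91826138] 134.85524825590846
60 [511.55074613 514.13255641 522.50876553] [-247.26803398 -230.47782261 -223.5356381 ] 131.0763785008229
```

jog_arm(
  series=[0,0,0,0.001,0.001,-0.02,0,0,0,0,0.001,0.001,-0.04,0,0,0,0,0.001,0.001,-0.05,0,0,0,0,0.001,0.001,-0.054,0,0,0,0,0.001,0.001,-0.054,0,0,0,0,0.001,0.001,-0.054,0],
)

```text
clock: 2.7
eef_pos: [549.0, -9.8, 101.2]
eef_rot: [1.067, 1.57, -0.072]
wrist_force: [-0.7, -0.1, 0.6]
finger_gap: 46.9
```

```bash
python3 - <<'E'
from look import *
s=manip.read_state(); print(s['eef_pos'],s['wrist_force'])
c=snap('scene','c');im=c['color'][155:265,270:400]
cv2.imwrite('pics/cz_scene.png',cv2.resize(im,None,fx=5,fy=5,interpolation=cv2.INTER_CUBIC))
E
```

```text
[549.01262968  -9.83828127 101.18954117] [-0.69953121 -0.10490539  0.55691389]
```

View pics/cz_scene.png

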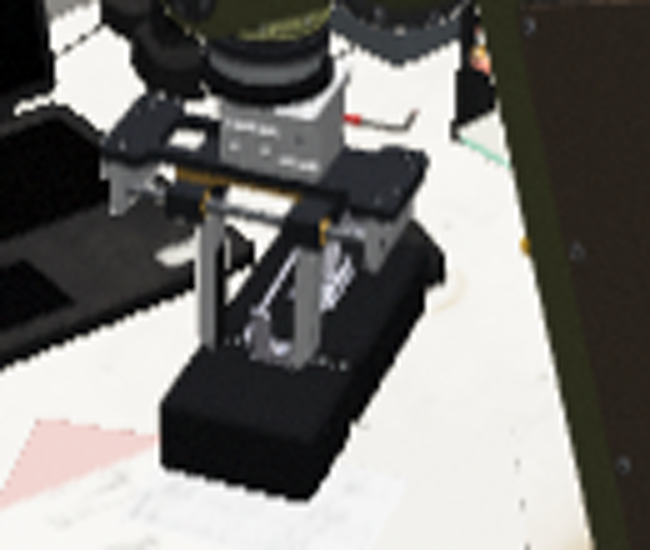

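The scene view shows the tab (about 262,330 in the zoom) midway between the fingers (210 and 305), so I'll close on it.

jog_arm(
  series=[0,0,0,0,0,0,-0.5,0,0,0,0,0,0,-0.65,0,0,0,0,0,0,-1,0,0,0,0,0,0,-1,0,0,0,0,0,0,-1],
  squeeze=12,
)

```text
clock: 3.38
eef_pos: [548.5, -9.9, 100.4]
eef_rot: [-1.811, 1.57, -2.95]
wrist_force: [-1.6, -0.2, 1.3]
finger_gap: 11.9
```

jog_arm(
  series=[0,0,0,0,0,0.002,-1,0,0,0,0,0,0.004,-1,0,0,0,0,0,0.004,-1,0,0,0,-0.001,0.0022,0.004,-1,0,0,0,-0.002,0.0043,0.004,-1,0,0,0,-0.003,0.0065,0.004,-1,0,0,0,-0.0042,0.0091,0.004,-1,0,0,0,-0.0042,0.0091,0.004,-1,0,0,0,-0.0042,0.0091,0.004,-1],
)

```text
clock: 4.5
eef_pos: [544.4, -0.6, 104.5]
eef_rot: [-3.013, 1.571, 2.132]
wrist_force: [-2.2, -1.3, 0.9]
finger_gap: 11.9
```

```bash
python3 - <<'E'
from look import *
s=manip.read_state(); print(s['eef_pos'],s['wrist_force'])
c=snap('scene','d');im=c['color'][155:265,270:400]
cv2.imwrite('pics/dz_scene.png',cv2.resize(im,None,fx=5,fy=5,interpolation=cv2.INTER_CUBIC))
E
```

```text
[544.4278053   -0.57448807 104.4958212 ] [-2.2271172  -1.29977657  0.85936921]
```

View pics/dz_scene.png

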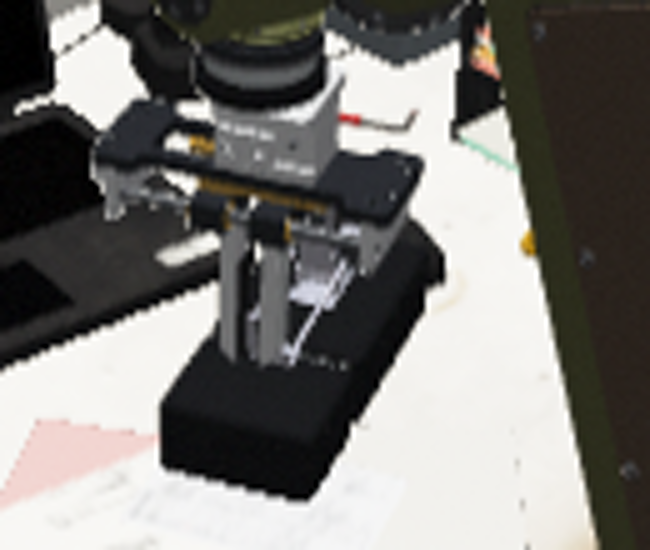

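jog_arm(
  series=[0,0,0,0,0,-0.003,-1,0,0,0,0,0,-0.006,-1,0,0,0,0,0,-0.008,-1,0,0,0,0,0,-0.009,-1,0,0,0,0,0,-0.009,-1],
)

```text
clock: 5.18
eef_pos: [544.4, -0.6, 95.4]
eef_rot: [-2.504, 1.571, 2.641]
wrist_force: [-2.4, 2.3, 0.8]
finger_gap: 11.9
```

jog_arm(
  series=[0,0,0,0,0,-0.002,-1,0,0,0,0,0,-0.004,-1,0,0,0,0,0,-0.0045,-1,0,0,0,0,0,-0.0045,-1],
)

```text
clock: 5.68
eef_pos: [544.5, -0.8, 90.9]
eef_rot: [-0.134, 1.571, -1.273]
wrist_force: [-3.5, -0.1, 1.0]
finger_gap: 11.6
```

jog_arm(
  series=[0,0,0,0,0,-0.001,-1,0,0,0,0,0,-0.002,-1,0,0,0,0,0,-0.002,-1,0,0,0,0.0008,-0.0018,-0.002,-1,0,0,0,0.0017,-0.0036,-0.002,-1,0,0,0,0.0021,-0.0045,-0.002,-1,0,0,0,0.0021,-0.0045,-0.002,-1],
)

```text
clock: 6.55
eef_pos: [546.5, -5.3, 88.8]
eef_rot: [-1.557, 1.571, -2.696]
wrist_force: [-3.1, 0.8, -0.7]
finger_gap: 11.9
```

jog_arm(
  series=[0,0,0,0.0004,-0.0009,0,-1,0,0,0,0.0008,-0.0018,0,-1,0,0,0,0.0008,-0.0018,0,-1],
)

```text
clock: 6.92
eef_pos: [547.3, -7.0, 88.9]
eef_rot: [-2.478, 1.57, 2.666]
wrist_force: [-3.6, 2.0, -0.9]
finger_gap: 11.8
```

jog_arm(
  series=[0,0,0,0.0004,-0.0009,0,-1,0,0,0,0.0004,-0.0009,0,-1],
)

```text
clock: 7.18
eef_pos: [547.5, -7.5, 88.9]
eef_rot: [-2.819, 1.57, 2.325]
wrist_force: [-5.9, 5.6, 1.2]
finger_gap: 12.0
```

```bash
python3 - <<'E'
from look import *
s=manip.read_state(); print(s['eef_pos'],s['wrist_force'])
c=snap('scene','e');im=c['color'][155:265,270:400]
cv2.imwrite('pics/ez_scene.png',cv2.resize(im,None,fx=5,fy=5,interpolation=cv2.INTER_CUBIC))
E
```

```text
[547.52551029  -7.4858946   88.889282  ] [-5.92001925  5.62617078  1.20811286]
```

View pics/ez_scene.png

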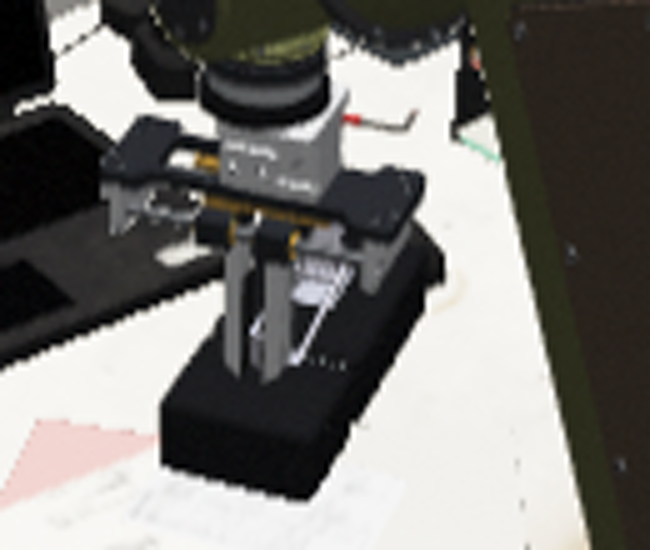

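jog_arm(
  series=[0,0,0,-0.0002,0.0005,0.001,-1,0,0,0,-0.0002,0.0005,0.002,-1,0,0,0,-0.0002,0.0005,0.003,-1,0,0,0,-0.0002,0.0005,0.003,-1],
)

```text
clock: 7.72
eef_pos: [547.7, -7.6, 92.1]
eef_rot: [0.486, 1.57, -0.653]
wrist_force: [-2.4, -0.6, -0.4]
finger_gap: 12.0
```

jog_arm(
  series=[0,0,0,0,0,0.001,-1,0,0,0,0,0,0.002,-1,0,0,0,0,0,0.002,-1],
)

```text
clock: 8.1
eef_pos: [547.5, -7.5, 93.5]
eef_rot: [-1.729, 1.57, -2.868]
wrist_force: [0.6, -3.1, -12.1]
finger_gap: 11.7
```

jog_arm(
  series=[0,0,0,0,0,-0.002,-1,0,0,0,0,0,-0.004,-1,0,0,0,0,0,-0.004,-1,0,0,0,0,0,-0.004,-0.5,0,0,0,0,0,-0.004,-0.2,0,0,0,0,0,-0.004,-0.2,0,0,0,0,0,-0.004,-0.2],
)

```text
clock: 8.98
eef_pos: [547.6, -7.4, 89.9]
eef_rot: [1.513, 1.571, 0.375]
wrist_force: [0.6, -0.0, -0.3]
finger_gap: 38.0
```

jog_arm(
  series=[0,0,0,0,0,0.02,-0.2,0,0,0,0,0,0.05,-0.2,0,0,0,0,0,0.1,-0.2,0,0,0,-0.04,0.09,0.14,-0.2,0,0,0,-0.08,0.18,0.14,-0.2,0,0,0,-0.08,0.18,0.14,-0.5,0,0,0,-0.08,0.18,0.14,-1,0,0,0,-0.08,0.18,0.14,-1],
)

```text
clock: 9.98
eef_pos: [467.6, 172.9, 230.0]
eef_rot: [1.053, 1.57, -0.084]
wrist_force: [0.1, -0.7, 0.1]
finger_gap: 10.9
```

```bash
python3 - <<'E'
from look import *
s=manip.read_state(); print(s['eef_pos'],s['wrist_force'],s['finger_gap'])
for n,(u0,u1,v0,v1) in {'scene':(270,400,155,265),'top':(305,445,175,275)}.items():
    c=snap(n,'f');im=c['color'][v0:v1,u0:u1]
    cv2.imwrite(f'pics/fz_{n}.png',cv2.resize(im,None,fx=5,fy=5,interpolation=cv2.INTER_CUBIC))
E
```

```text
[467.55465036 172.90104084 230.04464325] [ 0.09486219 -0.65486119  0.08578243] 10.866487162522834
```

View pics/fz_scene.png

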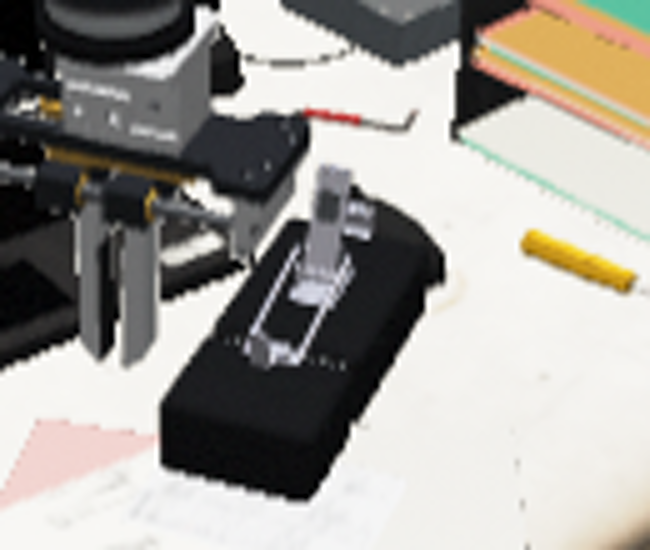

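View pics/fz_top.png

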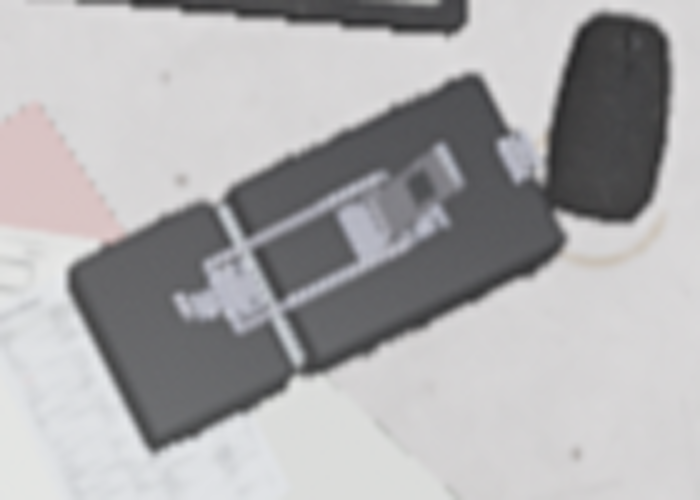

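```bash
cat > lev.py <<'E'
from look import *
yaw=np.radians(24.8); Y=np.array([-np.sin(yaw),np.cos(yaw)]);X=np.array([np.cos(yaw),np.sin(yaw)])
def lev(tag,bmin=-410,bmax=-335,zmin=86,dz=1.3):
    c=pickle.load(open(f'{tag}_top.pkl','rb'));P=pts(c)[175:275,305:445].reshape(-1,3)
    a=P[:,:2]@X;b=P[:,:2]@Y;z=P[:,2]+dz
    m=(a>485)&(a<502)&(b>bmin)&(b<bmax)&(z>zmin)
    q=np.c_[b[m],z[m]]; vx,vy,x0,y0=cv2.fitLine(q.astype(np.float32),cv2.DIST_HUBER,0,.01,.01).ravel()
    th=np.arctan2(abs(vy),-vx*np.sign(vy)); 
    print(tag,len(q),'theta',th,'mean',x0,y0,'ends',q[q[:,1].argmin()],q[q[:,1].argmax()])
    # offset: pivot estimate y: point on line = pivot + r*(-c,s)+4*(s,c); pivot z=72
    r=(y0-72-4*np.cos(th))/np.sin(th); print('pivot b',x0+r*np.cos(th)-4*np.sin(th))
E
python3 -c "
from lev import *
lev('a');lev('f')"
```

```text
a 136 theta 0.99348015 mean -364.55313 110.82907 ends [-348.07876634   86.24193781] [-379.78382447  135.69948045]
pivot b -344.0359
f 116 theta 1.1855901 mean -358.9082 120.43727 ends [-345.81257043   86.45353121] [-366.64481848  142.88198942]
pivot b -343.58502
```

```bash
python3 - <<'E'
from lev import *
cur=np.array([467.6,172.7,229.9])
def tcp(th,off=0):
    b=-343.8-54*np.cos(th)+4*np.sin(th)+8+off*np.sin(th); z=72+54*np.sin(th)+4*np.cos(th)+19+off*np.cos(th)
    return np.r_[493.5*X+b*Y,z]
p0=tcp(1.19,15); print('approach',(p0-cur).round(1), p0.round(1))
for th in np.arange(1.2,-.05,-.1): print(round(th,2),tcp(th).round(1),(tcp(th)-p0).round(1))
E
```

```text
approach [ 122.3 -272.7  -81.7] [ 589.9 -100.   148.2]
1.2 [ 595.5 -112.2  142.8] [  5.6 -12.2  -5.4]
1.1 [ 597.6 -116.8  140.9] [  7.8 -16.8  -7.3]
1.0 [ 599.7 -121.3  138.6] [  9.8 -21.2  -9.6]
0.9 [ 601.6 -125.5  135.8] [ 11.7 -25.4 -12.4]
0.8 [ 603.4 -129.4  132.5] [ 13.6 -29.3 -15.7]
0.7 [ 605.1 -133.   128.8] [ 15.2 -32.9 -19.3]
0.6 [ 606.6 -136.2  124.8] [ 16.7 -36.2 -23.4]
0.5 [ 607.9 -139.1  120.4] [ 18.1 -39.1 -27.8]
0.4 [ 609.  -141.6  115.7] [ 19.2 -41.5 -32.5]
0.3 [ 610.  -143.6  110.8] [ 20.1 -43.6 -37.4]
0.2 [ 610.7 -145.2  105.6] [ 20.8 -45.1 -42.5]
0.1 [ 611.2 -146.2  100.4] [ 21.4 -46.2 -47.8]
-0.0 [ 611.5 -146.9   95. ] [ 21.6 -46.8 -53.2]
```

jog_arm(
  series=[0,0,0,0.024,-0.055,0,-1,0,0,0,0.049,-0.109,0,-1,0,0,0,0.073,-0.164,0,-1,0,0,0,0.098,-0.218,0,-1,0,0,0,0.122,-0.273,0,-1,0,0,0,0.122,-0.273,-0.04,-1,0,0,0,0.122,-0.273,-0.07,-1,0,0,0,0.122,-0.273,-0.082,-1,0,0,0,0.122,-0.273,-0.082,-1],
  squeeze=20,
)

```text
clock: 11.2
eef_pos: [589.4, -101.2, 147.8]
eef_rot: [-2.158, 1.57, 2.986]
wrist_force: [0.2, -0.1, 1.2]
finger_gap: 0.4
```

jog_arm(
  series=[0,0,0,0.002,-0.004,-0.002,-1,0,0,0,0.004,-0.008,-0.004,-1,0,0,0,0.0056,-0.0122,-0.0054,-1,0,0,0,0.0067,-0.0145,-0.0063,-1,0,0,0,0.0067,-0.0145,-0.0063,-1],
)

```text
clock: 11.82
eef_pos: [596.4, -115.0, 141.7]
eef_rot: [0.929, 1.571, -0.21]
wrist_force: [-0.2, 0.8, 0.7]
finger_gap: 0.3
```

jog_arm(
  series=[0,0,0,0.001,-0.0023,-0.001,-1,0,0,0,0.0021,-0.0045,-0.0022,-1,0,0,0,0.0031,-0.0067,-0.0033,-1,0,0,0,0.0041,-0.0089,-0.0047,-1,0,0,0,0.005,-0.0109,-0.0061,-1],
)

```text
clock: 12.45
eef_pos: [601.3, -125.8, 135.4]
eef_rot: [-3.042, 1.571, 2.102]
wrist_force: [-2.0, 4.6, 3.2]
finger_gap: 0.4
```

jog_arm(
  series=[0,0,0,0.001,-0.002,-0.0016,-1,0,0,0,0.0019,-0.0039,-0.0033,-1,0,0,0,0.0027,-0.0058,-0.0051,-1,0,0,0,0.0035,-0.0075,-0.0069,-1],
)

```text
clock: 12.95
eef_pos: [604.8, -133.4, 128.5]
eef_rot: [-2.816, 1.571, 2.328]
wrist_force: [-2.4, 4.2, 2.8]
finger_gap: 0.5
```

```bash
python3 - <<'E'
from lev import *
c=snap('scene','g');im=c['color'][155:265,270:400]
cv2.imwrite('pics/gz_scene.png',cv2.resize(im,None,fx=5,fy=5,interpolation=cv2.INTER_CUBIC))
print(manip.read_state()['wrist_force'])
E
```

```text
[-1.25780891  3.13290239  2.6500886 ]
```

View pics/gz_scene.png

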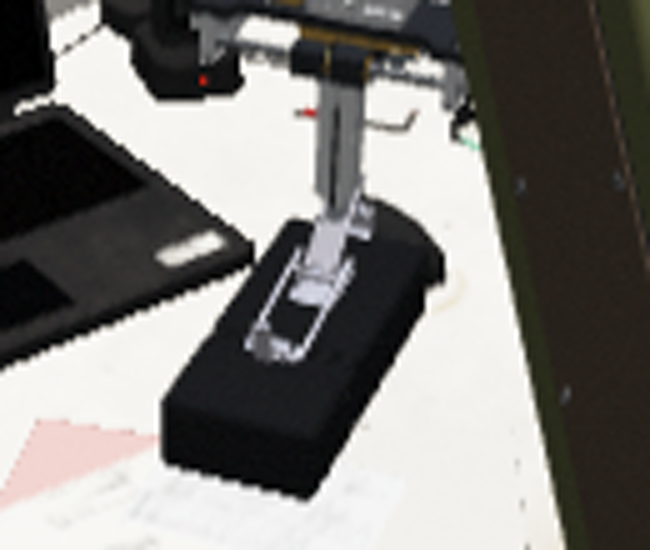

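jog_arm(
  series=[0,0,0,0.0008,-0.0017,-0.002,-1,0,0,0,0.0015,-0.0033,-0.0041,-1,0,0,0,0.0022,-0.0048,-0.0063,-1,0,0,0,0.0029,-0.0062,-0.0085,-1],
)

```text
clock: 13.5
eef_pos: [607.7, -139.6, 119.9]
eef_rot: [-1.928, 1.571, -3.067]
wrist_force: [-2.4, 3.4, 1.8]
finger_gap: 0.1
```

jog_arm(
  series=[0,0,0,0.0006,-0.0013,-0.0023,-1,0,0,0,0.0011,-0.0024,-0.0047,-1,0,0,0,0.0016,-0.0035,-0.0071,-1,0,0,0,0.002,-0.0045,-0.0096,-1],
)

```text
clock: 14.0
eef_pos: [609.7, -144.3, 110.3]
eef_rot: [0.046, 1.57, -1.092]
wrist_force: [-0.5, 0.7, 1.3]
finger_gap: 0.6
```

```bash
python3 - <<'E'
from lev import *
c=snap('scene','h');im=c['color'][155:265,270:400]
cv2.imwrite('pics/hz_scene.png',cv2.resize(im,None,fx=5,fy=5,interpolation=cv2.INTER_CUBIC))
print(manip.read_state()['wrist_force'])
E
```

```text
[0.87879172 0.65503037 0.8965878 ]
```

View pics/hz_scene.png

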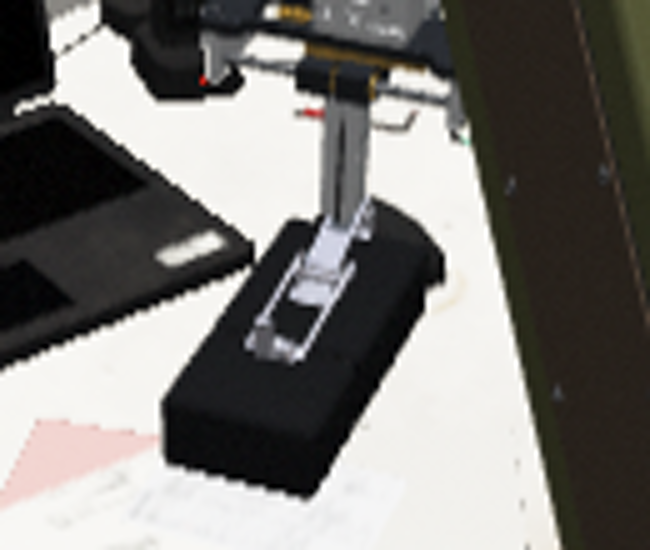

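jog_arm(
  series=[0,0,0,0.0004,-0.0009,-0.0025,-1,0,0,0,0.0007,-0.0016,-0.0051,-1,0,0,0,0.0007,-0.0016,-0.0051,-1],
)

```text
clock: 14.42
eef_pos: [610.3, -145.7, 105.1]
eef_rot: [-1.915, 1.57, -3.053]
wrist_force: [-0.4, 1.3, -0.3]
finger_gap: 0.4
```

jog_arm(
  series=[0,0,0,0.0003,-0.0006,-0.0026,-1,0,0,0,0.0003,-0.0006,-0.0026,-1],
)

```text
clock: 14.68
eef_pos: [610.6, -146.2, 102.6]
eef_rot: [-2.197, 1.57, 2.947]
wrist_force: [-0.2, -0.3, -0.2]
finger_gap: 0.6
```

jog_arm(
  series=[0,0,0,0.0001,-0.0003,-0.0015,-1,0,0,0,0.0002,-0.0005,-0.0025,-1,0,0,0,0.0002,-0.0005,-0.0025,-1],
)

```text
clock: 15.05
eef_pos: [610.9, -146.7, 100.2]
eef_rot: [-2.221, 1.571, 2.924]
wrist_force: [-0.1, 1.4, -0.2]
finger_gap: 0.3
```

jog_arm(
  series=[0,0,0,0,0,-0.001,-1,0,0,0,0,0,-0.001,-1],
)

```text
clock: 15.3
eef_pos: [610.8, -146.7, 99.3]
eef_rot: [-2.382, 1.571, 2.763]
wrist_force: [-0.6, -0.2, -0.4]
finger_gap: 0.6
```

jog_arm(
  series=[0,0,0,0,0,-0.001,-1,0,0,0,0,0,-0.001,-1],
)

```text
clock: 15.55
eef_pos: [610.8, -146.7, 98.2]
eef_rot: [-2.217, 1.571, 2.927]
wrist_force: [0.1, 0.3, 0.6]
finger_gap: 0.3
```

jog_arm(
  series=[0,0,0,0,0,-0.0008,-1,0,0,0,0,0,-0.0008,-1],
)

```text
clock: 15.8
eef_pos: [610.9, -146.7, 97.6]
eef_rot: [0.697, 1.571, -0.442]
wrist_force: [0.1, 0.6, 1.4]
finger_gap: 0.8
```

Contact is starting. I'll go on in small steps and check the force after each.

jog_arm(
  series=[0,0,0,0,0,-0.0006,-1,0,0,0,0,0,-0.0006,-1],
)

```text
clock: 16.05
eef_pos: [611.0, -146.7, 97.4]
eef_rot: [0.731, 1.57, -0.408]
wrist_force: [-1.4, 0.7, 4.6]
finger_gap: 0.4
```

jog_arm(
  series=[0,0,0,0,0,-0.0004,-1,0,0,0,0,0,-0.0004,-1],
)

```text
clock: 16.3
eef_pos: [611.0, -146.8, 97.3]
eef_rot: [0.691, 1.57, -0.447]
wrist_force: [-3.4, 0.5, 7.3]
finger_gap: 0.8
```

jog_arm(
  series=[0,0,0,0,0,-0.0004,-1,0,0,0,0,0,-0.0004,-1],
)

```text
clock: 16.55
eef_pos: [611.0, -146.8, 97.0]
eef_rot: [0.792, 1.57, -0.347]
wrist_force: [-3.9, 0.9, 9.3]
finger_gap: 0.5
```

jog_arm(
  series=[0,0,0,0,0,-0.0003,-1,0,0,0,0,0,-0.0003,-1],
)

```text
clock: 16.8
eef_pos: [611.0, -146.8, 96.3]
eef_rot: [0.671, 1.57, -0.468]
wrist_force: [-0.4, -0.3, 4.4]
finger_gap: 0.5
```

jog_arm(
  series=[0,0,0,0,0,-0.0004,-1,0,0,0,0,0,-0.0004,-1],
)

```text
clock: 17.05
eef_pos: [610.8, -146.7, 95.3]
eef_rot: [-2.341, 1.571, 2.803]
wrist_force: [-0.1, -0.1, 1.4]
finger_gap: 0.6
```

jog_arm(
  series=[0,0,0,0,0,-0.0004,-1,0,0,0,0,0,-0.0004,-1],
)

```text
clock: 17.3
eef_pos: [610.8, -146.7, 95.2]
eef_rot: [-2.396, 1.571, 2.749]
wrist_force: [-1.0, 1.0, 4.1]
finger_gap: 0.3
```

jog_arm(
  series=[0,0,0,0,0,-0.0005,-1,0,0,0,0,0,-0.0005,-1],
)

```text
clock: 17.55
eef_pos: [610.9, -146.7, 95.1]
eef_rot: [0.535, 1.571, -0.604]
wrist_force: [-3.0, 0.5, 8.4]
finger_gap: 0.2
```

jog_arm(
  series=[0,0,0,0,0,-0.0004,-1,0,0,0,0,0,-0.0004,-1],
)

```text
clock: 17.8
eef_pos: [610.9, -146.7, 95.1]
eef_rot: [0.72, 1.57, -0.418]
wrist_force: [-5.0, 0.2, 11.9]
finger_gap: 0.6
```

jog_arm(
  series=[0,0,0,0,0,0.002,-1,0,0,0,0,0,0.01,-1,0,0,0,0,0,0.05,-1,0,0,0,0,0,0.1,-1,0,0,0,-0.03,0.05,0.14,-1,0,0,0,-0.055,0.1,0.14,-1,0,0,0,-0.08,0.15,0.14,-1,0,0,0,-0.1,0.2,0.14,-1,0,0,0,-0.12,0.25,0.14,-1,0,0,0,-0.14,0.31,0.14,-1,0,0,0,-0.14,0.31,0.14,-1],
)

```text
clock: 19.18
eef_pos: [469.6, 166.3, 234.6]
eef_rot: [1.941, 1.57, 0.807]
wrist_force: [0.0, -0.9, -0.3]
finger_gap: 0.8
```

```bash
python3 - <<'E'
from lev import *
for n,(u0,u1,v0,v1) in {'scene':(270,400,155,265),'top':(305,445,175,275)}.items():
    c=snap(n,'i');im=c['color'][v0:v1,u0:u1]
    cv2.imwrite(f'pics/iz_{n}.png',cv2.resize(im,None,fx=5,fy=5,interpolation=cv2.INTER_CUBIC))
    P=pts(c)[v0:v1,u0:u1].reshape(-1,3);a=P[:,:2]@X;b=P[:,:2]@Y;z=P[:,2]
    m=(a>486)&(a<500)&(b<-358)&(b>-408); k=np.polyfit(b[m],z[m],1); print(n,'lever z',np.median(z[m]),'slope',-k[0],m.sum())
    m=(abs(z-57)<5)&(abs(a-450)<8 if n=='scene' else abs(a-460)<8)&(b>-300); print('cap far end',np.percentile(b[m],99))
lev
P=pts(pickle.load(open('f_top.pkl','rb')))[175:275,305:445].reshape(-1,3);a=P[:,:2]@X;b=P[:,:2]@Y;z=P[:,2]
m=(abs(z-57)<5)&(abs(a-460)<8)&(b>-300); print('before cap far end',np.percentile(b[m],99)); print(manip.read_state()['wrist_force'])
E
```

```text
scene lever z 74.27352416749073 slope 0.000985843701290321 38
cap far end -195.1828229278017
top lever z 75.19344092264146 slope 4.179104060603845e-05 117
cap far end -201.95325328067844
before cap far end -197.9488010553212
[-0.31079856 -0.49927226  0.2232779 ]
```

View pics/iz_scene.png

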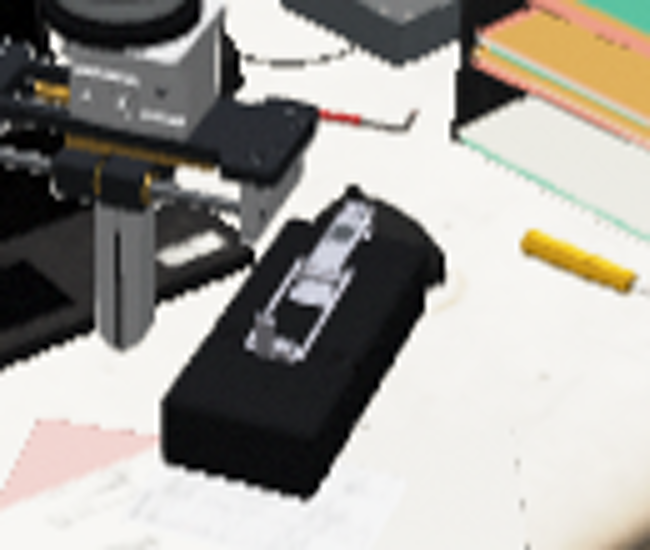

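View pics/iz_top.png

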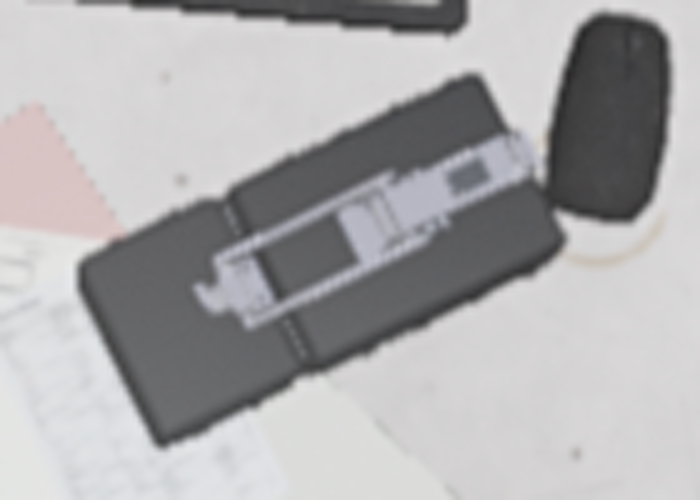

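Both cameras show the lever flat: the measured slope is about 0 and its top is at about 76 mm. The cap has moved in by about 4 mm, the loop is hooked, and the gripper is clear. I'm handing the job in.

```bash
python3 -c "
from cell import manip
print(manip.sign_off())"
```

```text
the job is handed in; nothing more can be done
None
```

The latch is shut and the job is handed in at about 19 s of the 56 s allowed; no verdict is reported.

**What I did**
- **Hooking:** I gripped the loop's tab, lifted it, drew it about 10 mm towards +y, lowered it and brought it back to the keeper's wall. A test lift met about 12 N from the lip, so the loop was hooked. The camera put the lever at about 1.2 rad then.
- **Pressing:** With closed fingers I swung the lever down past centre and through the catch. The force peaked at about 10 N at the catch. I stopped at about 13 N against the solid flat stop.

**Last checks, with the arm withdrawn**
- **Lever:** It lies flat, with a slope of 0.001 rad or less in both cameras. Its top measures 74–75 mm before a calibration correction of about 1–2 mm, against 76 mm expected.
- **Cap:** The far end moved in by about 4 mm in the top camera, so the gap is near 3 mm. That is worked out from the movement rather than measured directly at the seam.
- **Loop:** It sits under the keeper's lip in both pictures.
- **Contact:** The gripper is clear, with wrist force under 1 N.
- **Bystanders:** I never went near the gauges or the screwdriver. I did not measure their positions again at the end.

**What disagreed**
- The two cameras differ by about 2–3 mm, within the stated calibration or slightly over. I relied on contact forces for the fit.
- The force is reported only at the end of each move, so brief peaks in between were not seen.

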